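Set the keeper leg of a bottle stand

TASK

Stand the amber bottle upright on the middle of the small raised cork-topped plinth at the far end of the bottle stand and let go of it. Then push the stand's sprung sliding leg out towards the bottle until its white pointer lines up with the red mark and, while keeping the leg there, squeeze the red cam lever fully closed against the black thumb tab (not before the pointer is at the mark). Finish holding: keep the lever and tab pinched together between the fingers with the pointer still at the mark, the bottle still standing on its plinth, and the other bottles and the shaker left where they were.

Things in the scene. Friction and masses are not known exactly. Their poses are not given: they have to be found in the camera images.
- amber_bottle: Small amber-brown glass bottle with paper band and black cap: round body 44 mm in diameter up to 75 mm, then shoulder, 20 mm neck, cap 24 mm in diameter; 120 mm tall, about 0.25 kg. Origin: centre of its underside, z up. Starts upright on the worktop. The green and blue bottles have the same shape; the three swap places, at least 105 mm apart centre to centre.
- green_bottle: Bottle of the same shape, green: leave alone. Origin at the centre of its underside.
- blue_bottle: Bottle of the same shape, blue: leave alone. Origin at the centre of its underside.
- shaker: Steel cocktail shaker 84 mm in diameter, 187 mm tall: leave alone. Origin at the centre of its underside.
- stand: Bottle stand, fixed to the worktop: dark wooden base 300 x 210 x 20 mm (its x -130 to +170 mm, y -110 to +100 mm). Origin at worktop height under the slide's centre line; x = the way the leg slides out (roughly away from the robot), z up. At its far end (x = +125 mm, y = 0) a round brass plinth 50 mm in diameter, cork top 60 mm above the worktop.
- plinth_top (a point): Centre of the plinth's cork top, 60 mm above the worktop; axes as the stand's.
- leg (a joint): How far the sliding leg is pushed out along the stand's x, m: 0 = fully in (a spring holds it there at the start), at most 0.095. The spring pulls it back with about 4 N at 0 and 5.5 N at full travel, also when the cam is closed: the leg runs back when let go. Friction is slight.
- grip (a point): Point on the leg midway between thumb tab and closed cam lever, 80 mm above the worktop; moves with the leg, axes as the stand's. From it: thumb tab y -13 to -1 mm; cam lever y +15 to +27 mm open, +1 to +13 mm closed; both x -14 to +14 mm, 53 to 99 mm above the worktop. Below them the leg's steel carriage plate, 70 x 130 mm, top at 53 mm at most.
- wall (a point): Middle of the near face of the leg's upright brass push wall, 16 mm beyond point grip in x, 75 mm above the worktop. The wall is 130 mm wide (stand y), 6 mm thick, its top 96 mm above the worktop. Fingers straddling tab and lever push the leg out against this wall.
- prong_tip (a point): Far end of the left one of two brass prongs of the leg, 8 mm thick, 71 mm above the worktop, at y +36 and -36 mm from the slide's centre line, reaching from the wall to 125 mm beyond point grip. They pass either side of the bottle on the plinth, clear of it if it is centred within 9 mm.
- thumb_tab: Black upright tab, 28 x 12 x 46 mm (x, y, z), on the leg's grip head. Origin at worktop height under point grip. The head with tab and lever floats up to 6 mm sideways (stand y) on a soft spring (0.2 N/mm), so it centres itself between closing fingers.
- cam_lever: Red upright lever, 28 x 12 x 46 mm (x, y, z), on the tab's +y (left) side. The fingers pinch its outer face and the tab's: 40 mm apart when open, 26 mm when closed. Origin at worktop height: under point grip when open, moving to -y as it closes.
- cam (a joint): Travel of the cam lever towards the thumb tab, m: 0 = open, 0.014 = fully closed (its stop). It starts within 2 mm of open. About 2.5 N starts it moving, and it stays where it is left.
- pointer (a point): Tip of the white pointer on the leg's right-hand side (stand -y), about 50 mm above the worktop, 51 mm in x and -85 mm in y from point grip; moves with the leg.
- mark (a point): Middle of the edge, towards the pointer, of the red mark (5 mm wide in x) on the black index strip along the stand's right-hand side, 44 mm above the worktop; fixed during a run. The leg is at its length when pointer and mark have the same x in the stand's axes; this lies 44 to 74 mm from fully in.

How it is judged (in metres and radians):
On the way, in this order (a step that is already met when the one before it is completed fails the run):
1. the amber bottle stands on the plinth, let go (horizontal distance between amber_bottle and plinth_top below 0.01 m and z of amber_bottle in the frame of plinth_top between -0.004 and 0.004 m and angle between amber_bottle's own z axis and vertical below 0.1 rad and linear speed of amber_bottle below 0.03 m/s and contact force between each of the arm, the fingers and amber_bottle below 0.1 N), for 0.2 s.
2. the pointer is at the mark with the cam lever still open (x of pointer in the frame of mark between -0.006 and 0.006 m and value of joint cam below 0.007 m), for 0.1 s.
3. the cam lever is fully closed and pinched against the thumb tab, the pointer at the mark (x of pointer in the frame of mark between -0.006 and 0.006 m and value of joint cam above 0.0115 m and contact force between the fingers and cam_lever above 1.5 N and contact force between the fingers and thumb_tab above 1.5 N), for 0.2 s.
At the end, for the whole second after the job is handed in: The fingers still pinch cam lever and thumb tab (over 1.5 N on each); the cam lever is closed (joint over 11.5 mm of 14); the pointer is within 6 mm of the mark along the slide and the leg still; the amber bottle stands upright, untouched by the robot, on the plinth, within 10 mm of its centre (all of step 1 and all of step 3 and velocity of joint leg between -0.01 and 0.01 m/s); the arm keeps its last pose, push and grip.
It fails at once if the cam lever is closed (more than 9 mm) while the pointer is over 10 mm from the mark (value of joint cam above 0.009 m and (x of pointer in the frame of mark above 0.01 m or x of pointer in the frame of mark below -0.01 m)).
It fails at once if the amber bottle is tipped over (angle between amber_bottle's own z axis and vertical above 0.7 rad).
It fails at once if another bottle or the shaker is moved more than 30 mm or tipped (distance of any of green_bottle, blue_bottle, shaker from where it was at the start of the episode above 0.03 m or angle between any of green_bottle, blue_bottle, shaker's own z axis and vertical above 0.3 rad).
It also fails if it takes over 54 s, if anything falls off the work surface, if the arm or the gripper's body presses on something with over 40 N, if the wrist force passes 120 N, or if a joint passes its speed limit or range.

ROBOT

A 7-joint arm with a two-finger parallel gripper is mounted at the origin on the work surface. World frame = base frame: x ahead of the robot, y to its left, z up, the work surface at z = 0. Lengths are in mm, angles in degrees, forces in N, time in s.
With the tool pointing down it reaches from about 425 to 1025 mm from the base axis. Payload 9.4 kg.
Tool frame: the origin (TCP) lies midway between the tips of the shut fingers; the grasp point (between the pads) lies 19 mm behind it (tcp_to_grasp is the distance from the TCP to the grasp point, in mm); z points along the fingers, y is the line along which they close (so a half turn about z gives the same grasp; the last joint's range is limited). The gripper opens to 93 mm and grips with 3 to 60 N. Pads are 15 mm wide; open, the fingers measure 128 mm over their backs; the gripper's body (75 mm by 188 mm) begins 65 mm behind the grasp point.
Start: joints at [59.777, 34.337, -0.143, 91.639, 0.103, 54.024, -4.572], TCP at [315.863, -652.576, 218.618] pointing down, gripper open.
Joint ranges: [-147.43, 147.43], [-19.82, 112.94], [-74.19, 73.91], [6.32, 146.72], [-59.91, 239.91], [6.04, 106.73], [-150.56, 150.56]. Speed limits (degrees/s): [127.2, 127.2, 172.46, 172.46, 180, 180, 180].

INTERFACE

Orientations are given as [roll, pitch, yaw] about the fixed x, y, z axes, in that order (R = Rz(yaw) Ry(pitch) Rx(roll)).
In Python, from rig import observe, get_image, hand_in, tcp_to_grasp gives the robot as it stands. The module is installed in compiled form; this text tells all that it offers.
- The arm moves only by the tool creep_tool, called after ">>>" as a command line: name --pt "numbers of a row" for each row, then --argument value for the rest. Schema: {"type":"object","properties":{"ticks":{"type":"array","items":{"type":"array","items":{"type":"number"},"minItems":5,"maxItems":5},"minItems":1,"maxItems":20},"only":{"type":"string"},"quiet":{"type":"boolean"},"lines":{"type":"string"}},"required":["ticks"],"additionalProperties":false}. ticks is a list of rows, 1 to 20 of them, each of 5 numbers: dx, dy, dz in parts of the range, where 1.0 means 0.3 m, then a turn about the tool's z in fractions of the full range, 1 being 120 degrees, then the finger opening in mm; each row shifts and turns the commanded pose from where the row before left it, along the tool's axes as they then stand; what a row does not reach is not made up. A row lasts 1/10 s, in which the tool goes at most 50 mm and 8.59 degrees, less where a joint would pass 70% of its speed; a pose out of reach is approached as far as the arm can. The fingers move at their own pace and stop on an object; the grip force is fixed at half the most. Time passes only in rows, so rows that do not move let the fingers close. The tool returns the time, the measured TCP pose, the force, the opening and the grip force at its end. only (a regular expression) keeps the lines of the reply that match it, lines (a string "A,B") keeps lines A to B, and quiet returns only ok. Shift and turn numbers lie between -1 and 1, and a call with a number outside is refused. Input that does not fit is refused with a message, and nothing moves.
- observe(): the state, without advancing time (a new reading comes with each control period).
- get_image(name): name is "scene" or "side" or "wrist"; returns a dict with "img" (480x640x3 uint8, red, green, blue), "camera_matrix" (3x3 intrinsics, pixels), "T" (4x4, takes a point from camera to world coordinates); the wrist camera has in their place "mount" (4x4, takes a point from camera to tool coordinates, whose origin is the TCP and whose axes are the flange's). Camera axes: x right, y up, looking along -z (the intrinsics and any distortion apply to the point x, -y, -z); pixel columns grow to the right and rows downward; lengths in mm; the calibration is good to about 2 mm. A picture is of the moment at which its call begins: read the wrist's pose just before it. There is no depth.
- hand_in(): hands the job in; it is judged then, once.
The state is a dict: "clock": time; "joint_pos": joint angles; "dq": joint speeds; "tau": joint torques, N m; "tool_pos": TCP position; "eef_rot": TCP orientation; "contact_force": force on the tool from outside, world axes, zero at the start; "moment": the same for the moment, N m; "opening": finger opening in mm; "grip_force": force on a finger pad.
Only numpy, scipy, OpenCV 4.12 (cv2) and the standard library are available. Lean on these libraries where they do the work, as an engineer would, in place of code of your own. Each camera call takes 0.05 s, during which the arm holds its last target. There are 200 camera calls.

## Working session

There is one attempt and no reset: what is moved stays moved. The work goes in short steps, Python scripts to look and compute and a tool call to move; the robot and the scene stay as the last step left them, time stands still between calls to the robot, and variables do not carry over. Pictures are saved under pics/ and viewed, at most 10 in all, crops included, and the job is handed in when it is done.

```bash
mkdir -p pics; ls
```

Create h.py:
```python
import numpy as np, cv2
from scipy.spatial.transform import Rotation as R
from rig import observe, get_image, tcp_to_grasp
def toolT(s):
    T=np.eye(4); T[:3,:3]=R.from_euler('xyz',s['eef_rot'],degrees=True).as_matrix(); T[:3,3]=s['tool_pos']; return T
def view(name,fn=None):
    s=observe(); d=get_image(name)
    d['Tw']=d['T'] if 'T' in d else toolT(s)@d['mount']
    if fn: cv2.imwrite('pics/'+fn,d['img'][:,:,::-1])
    return d
def ray(d,u,v):
    K=d['camera_matrix']; dist=d.get('distortion',d.get('dist',np.zeros(5)))
    p=cv2.undistortPoints(np.array([[[u,v]]],float),K,np.array(dist,float))[0,0]
    w=d['Tw'][:3,:3]@np.array([p[0],-p[1],-1]); return d['Tw'][:3,3],w/np.linalg.norm(w)
def plane(d,u,v,z):
    o,w=ray(d,u,v); return o+w*(z-o[2])/w[2]
def tri(rs):
    A=sum(np.eye(3)-np.outer(w,w) for o,w in rs); b=sum((np.eye(3)-np.outer(w,w))@o for o,w in rs)
    p=np.linalg.solve(A,b); return p,[round(float(np.linalg.norm(np.cross(p-o,w))),1) for o,w in rs]
```

Run:
```python
from h import *
print(observe(), tcp_to_grasp)
for n in('scene','side','wrist'):
    d=view(n,n+'0.png'); print(n,[k for k in d]); print(d['camera_matrix'],d['Tw'].round(2))
    for k in d:
        if k not in('img','camera_matrix','T','Tw'): print(k,d[k])
```

```text
pics
{'clock': 0.0, 'joint_pos': array([59.77647818, 34.38555201, -0.14769071, 91.68056536,  0.1039224 ,
       54.02500545, -4.57277944]), 'dq': array([-0.03220093, -0.03668666, -0.01425727,  0.0755935 ,  0.00782409,
       -0.05752449, -0.02673842]), 'tau': array([-6.29649494e-04, -7.65081954e+01,  1.49733189e+00, -2.52357441e+01,
       -5.24181139e-02,  1.68236985e-02,  1.45007784e-04]), 'tool_pos': array([ 315.65484713, -652.12469731,  217.74871511]), 'eef_rot': array([-1.79909347e+02,  7.84729352e-03,  2.58338117e+01]), 'contact_force': array([ 0.2000682 ,  0.02718258, -0.30610302]), 'moment': array([-0.01274552,  0.01020531,  0.01208866]), 'grip_force': 0.0, 'opening': 93.17292268127217} 18.8
scene ['img', 'camera_matrix', 'T', 'Tw']
[[532.48665743   0.         323.47033107]
 [  0.         532.48665743 233.73501523]
 [  0.           0.           1.        ]] [[ 1.4000e-01 -7.6000e-01  6.3000e-01  1.2031e+03]
 [ 9.9000e-01  1.1000e-01 -8.0000e-02 -4.4550e+01]
 [-1.0000e-02  6.3000e-01  7.7000e-01  8.7421e+02]
 [ 0.0000e+00  0.0000e+00  0.0000e+00  1.0000e+00]]
side ['img', 'cam
[... 308 characters left out ...]
.0000e+00  0.0000e+00  0.0000e+00  1.0000e+00]]
wrist ['img', 'camera_matrix', 'mount', 'Tw']
[[363.15555149   0.         321.15341768]
 [  0.         363.15555149 237.59087035]
 [  0.           0.           1.        ]] [[ 4.4000e-01  8.6000e-01  2.6000e-01  3.8713e+02]
 [-9.0000e-01  4.2000e-01  1.2000e-01 -6.1742e+02]
 [-0.0000e+00 -2.9000e-01  9.6000e-01  3.8410e+02]
 [ 0.0000e+00  0.0000e+00  0.0000e+00  1.0000e+00]]
mount [[-7.05805187e-04  9.58082070e-01  2.86493016e-01  7.94503936e+01]
 [ 9.99999347e-01  9.33742977e-04 -6.58995748e-04 -3.85453055e-01]
 [-8.98882852e-04  2.86492364e-01 -9.58082104e-01 -1.66265364e+02]
 [ 0.00000000e+00  0.00000000e+00  0.00000000e+00  1.00000000e+00]]
```

View pics/scene0.png

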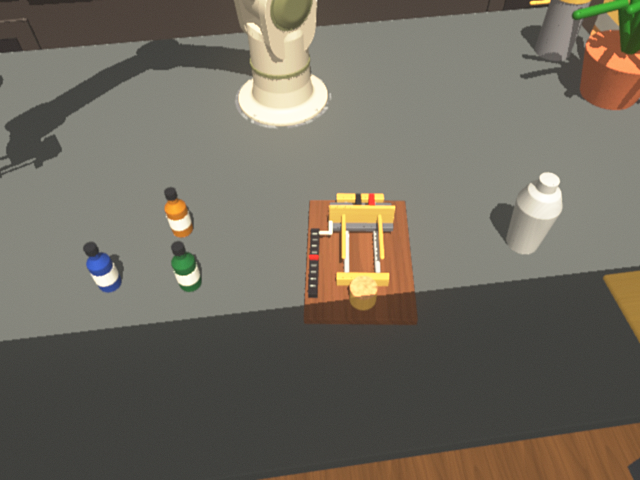

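View pics/side0.png

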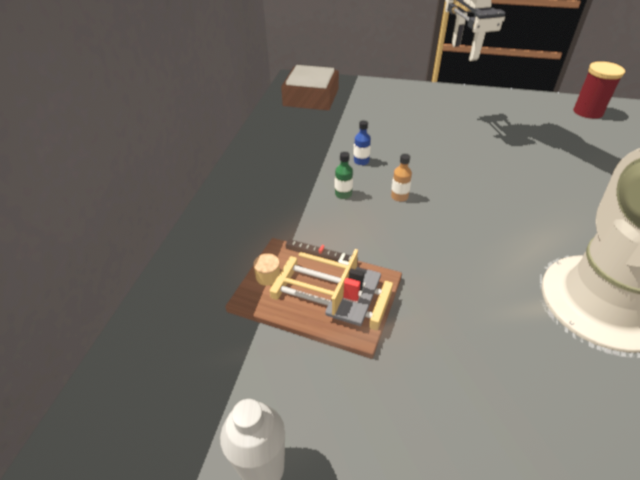

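The scene view shows the amber bottle at (178,215) with its cap at (171,194), green at (186,270) and blue at (104,270). The stand spans (305-414, 200-322) with the plinth top at about (363,286), the red mark at (314,257), the pointer at (330,230), the tab at (358,199) and the lever at (372,199). In the side view the amber cap is at (404,159), the plinth at (267,263), the lever at (351,289) and the mark at (321,249).

Run:
```python
from h import *
a=view('scene'); b=view('side')
def blob(d,f,box):
    x0,y0,x1,y1=box; hsv=cv2.cvtColor(d['img'],cv2.COLOR_RGB2HSV).astype(int)
    m=f(hsv).astype(np.uint8); k=np.zeros_like(m); k[y0:y1,x0:x1]=m[y0:y1,x0:x1]
    n,l,s,c=cv2.connectedComponentsWithStats(k); i=1+np.argmax(s[1:,4]); return c[i],s[i]
blk=lambda h:h[...,2]<45
amb=lambda h:(h[...,1]>150)&(h[...,2]>90)&(h[...,0]<20)
red=lambda h:(h[...,1]>180)&(h[...,2]>100)&((h[...,0]<6)|(h[...,0]>174))
cork=lambda h:(h[...,0]>8)&(h[...,0]<30)&(h[...,2]>200)&(h[...,1]<190)
out={}
for n,f,bA,bB in [('cap',blk,(155,180,185,203),(390,148,420,166)),('amber',amb,(150,180,205,245),(380,155,420,205)),
  ('lever',red,(360,185,385,210),(338,275,365,305)),('tab',blk,(350,190,366,206),(345,262,370,285)),('mark',red,(300,245,325,270),(312,240,330,258)),('plinth',cork,(340,274,385,300),(250,250,285,275))]:
    try:
        ca,sa=blob(a,f,bA); cb,sb=blob(b,f,bB); p,e=tri([ray(a,*ca),ray(b,*cb)])
        print(n,ca.round(1),sa,cb.round(1),sb,p.round(1),e)
    except Exception as x: print(n,x)
# stand corners, base top z=20
for u,v in [(308,200),(408,200),(414,322),(305,322)]: print(plane(a,u,v,20).round(0))
for n,d,bx in(('sc',a,(290,180,430,330)),('si',b,(225,230,415,360))):
    x0,y0,x1,y1=bx; c=cv2.resize(d['img'][y0:y1,x0:x1,::-1],None,fx=3.5 if n=='sc' else 4,fy=3.5 if n=='sc' else 4,interpolation=cv2.INTER_CUBIC); cv2.imwrite(f'pics/{n}c.png',c)
```

```text
cap attempt to get argmax of an empty sequence
amber attempt to get argmax of an empty sequence
lever attempt to get argmax of an empty sequence
tab attempt to get argmax of an empty sequence
mark attempt to get argmax of an empty sequence
plinth [362.9 283.3] [340 274  45  23 826] [266.7 262.9] [255 254  25  19 372] [667.7  93.6  60.1] [1.8, 1.8]
[406.  21.  20.]
[439. 237.  20.]
[737. 176.  20.]
[708. -21.  20.]
```

View pics/scc.png

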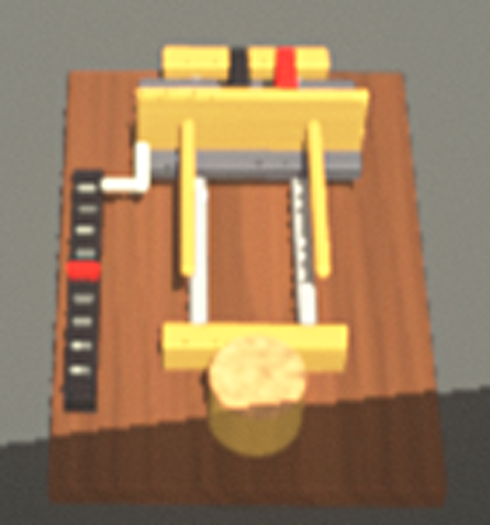

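The crop shows the pointer tip at about (319,233), the red mark at (314,257), the cork centre at about (363,286), the tab at (358,199) and the lever at (372,199). My colour thresholds missed, so I'll check the pixel values.

Run:
```python
from h import *
a=view('scene'); b=view('side')
for d,ps in((a,[(171,193),(177,205),(178,232),(372,199),(358,199),(314,257),(363,284),(363,300),(340,260),(250,260)]),(b,[(404,159),(402,172),(351,289),(356,273),(321,249),(267,263),(267,275)])):
    h=cv2.cvtColor(d['img'],cv2.COLOR_RGB2HSV)
    for u,v in ps: print((u,v),d['img'][v,u],h[v,u])
```

```text
(171, 193) [67 63 63] [ 0 15 67]
(177, 205) [248 163  51] [ 17 203 248]
(178, 232) [203 123  46] [ 15 197 203]
(372, 199) [255  71  60] [  2 195 255]
(358, 199) [74 67 63] [11 38 74]
(314, 257) [255  65  55] [  1 200 255]
(363, 284) [254 226 140] [ 23 114 254]
(363, 300) [157 120  63] [ 18 153 157]
(340, 260) [93 64 44] [ 12 134  93]
(250, 260) [135 136 125] [ 33  21 136]
(404, 159) [63 61 59] [15 16 63]
(402, 172) [224 167 102] [ 16 139 224]
(351, 289) [182  64  59] [  1 172 182]
(356, 273) [78 73 71] [ 9 23 78]
(321, 249) [240 112  99] [  3 150 240]
(267, 263) [255 218 170] [ 17  85 255]
(267, 275) [172 140  90] [ 18 122 172]
```

Add to h.py:
```python
def blob(d,f,box):
    x0,y0,x1,y1=box; hsv=cv2.cvtColor(d['img'],cv2.COLOR_RGB2HSV).astype(int)
    k=np.zeros(d['img'].shape[:2],np.uint8); k[y0:y1,x0:x1]=f(hsv)[y0:y1,x0:x1]
    n,l,s,c=cv2.connectedComponentsWithStats(k); i=1+np.argmax(s[1:,4]); return c[i],s[i]
blk=lambda h:(h[...,2]<100)&(h[...,1]<80)
amb=lambda h:(h[...,1]>110)&(h[...,2]>120)&(h[...,0]<21)&(h[...,0]>8)
red=lambda h:(h[...,1]>120)&(h[...,2]>100)&((h[...,0]<7)|(h[...,0]>174))
cork=lambda h:(h[...,0]>8)&(h[...,0]<30)&(h[...,2]>205)&(h[...,1]<150)
```

Run:
```python
from h import *
a=view('scene'); b=view('side')
for n,f,bA,bB in [('cap',blk,(155,180,185,203),(390,148,420,166)),('amber',amb,(150,180,205,245),(380,155,420,205)),
  ('lever',red,(360,185,385,210),(338,275,365,305)),('tab',blk,(350,190,366,206),(345,262,370,285)),('mark',red,(300,245,325,270),(312,240,330,258)),('plinth',cork,(345,270,382,305),(250,250,285,275))]:
    try:
        ca,sa=blob(a,f,bA); cb,sb=blob(b,f,bB); p,e=tri([ray(a,*ca),ray(b,*cb)])
        print(n,ca.round(1),sa,cb.round(1),sb,p.round(1),e)
    except Exception as x: print(n,x)
print('ptr',plane(a,319,233,50),'mark',plane(a,319,257,44))
```

```text
cap [170.2 193.2] [164 187  14  13 136] [404.6 158.6] [400 154  10  10  81] [ 432.  -255.2  110.2] [0.5, 0.5]
amber [175.5 209.2] [164 199  24  21 383] [402.1 173.5] [394 164  17  19 245] [ 433.8 -255.3   66.2] [0.7, 0.7]
lever [371.1 198.9] [368 193   7  12  66] [351.3 288.4] [343 278  18  23 319] [488.  144.1  86.2] [3.8, 3.8]
tab [357.6 198.8] [355 194   6  10  43] [357.2 274.1] [349 268  17  17 151] [484.6 114.6  90.7] [0.7, 0.7]
mark [313.5 257. ] [309 254  10   7  66] [320.8 249. ] [318 245   6   9  31] [576.9  12.2  37.8] [0.6, 0.6]
plinth [363.  282.7] [345 270  37  27 689] [266.8 262.9] [255 254  25  19 363] [667.3  94.   60.9] [2.0, 2.0]
ptr [527.42343526  29.46485928  50.        ] mark [582.58285351  22.0212351   44.        ]
```

The amber bottle is at about (432,-255), the plinth top at about (667,94) and 60.5 high, and the stand's yaw is about -10°. I'm moving above the bottle, keeping the yaw, to look with the wrist camera.

Careful with the scale: shifts go in shares of 0.3 m and turns go in shares of 120 degrees. That gives: -31 mm / 300 = -0.1033, 28 mm / 300 = 0.0933.

>>> creep_tool --pt "0.0933 -0.1033 0 0 93" --pt "0.0933 -0.1033 0 0 93" --pt "0.0933 -0.1033 0 0 93" --pt "0.0933 -0.1033 0 0 93" --pt "0.0933 -0.1033 0 0 93" --pt "0.0933 -0.1033 0 0 93" --pt "0.0933 -0.1033 0 0 93" --pt "0.0933 -0.1033 0 0 93" --pt "0.0933 -0.1033 0 0 93" --pt "0.0867 -0.09 0 0 93" --pt "0 0 0 0 93" --pt "0 0 0 0 93"

```text
clock: 1.65
tool_pos: [433.2, -255.6, 218.9]
eef_rot: [180.0, -0.0, 25.9]
contact_force: [0.7, -0.5, 0.9]
opening: 92.9
grip_force: 0.0
```

Run:
```python
from h import *
d=view('wrist','w1.png'); print(d['img'][240,320]); print({k:np.round(observe()[k],1) for k in('tool_pos','eef_rot','joint_pos')})
for z in (0,66,120):
    K=d['camera_matrix']; p=np.linalg.inv(d['Tw'])@[432.5,-255,z,1]; print(z,K[0,2]+K[0,0]*p[0]/-p[2],K[1,2]-K[1,1]*p[1]/-p[2])
```

```text
[85 77 76]
{'tool_pos': array([ 432.7, -256.6,  218.8]), 'eef_rot': array([180. ,   0. ,  25.8]), 'joint_pos': array([ 26.2,  19.2,  -2.6, 120.2,   1.4,  40.6, -41.5])}
0 320.3726465952369 206.2435680052525
66 320.3292089429375 221.08742337355244
120 320.2789131747062 238.27488792889542
```

View pics/w1.png

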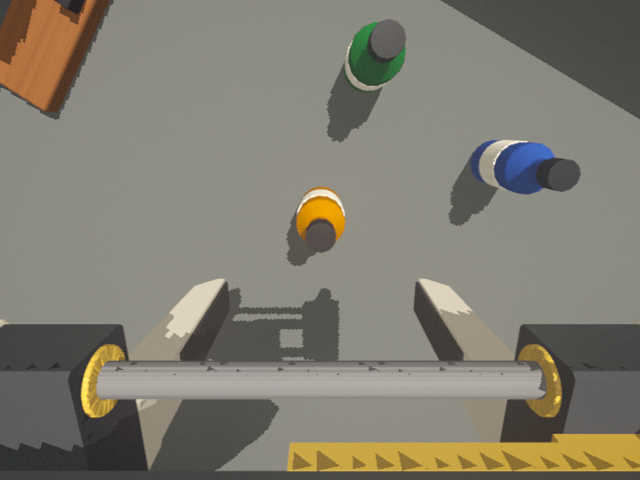

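The wrist view shows the amber cap at (320,236), within 2 px of the prediction, centred between the fingers, with green and blue clear. I'm descending and grasping.

To row units: 40 mm / 300 = 0.1333, 30 mm / 300 = 0.1.

>>> creep_tool --pt "0 0 0.1333 0 93" --pt "0 0 0.1333 0 93" --pt "0 0 0.1333 0 93" --pt "0 0 0.1 0 93" --pt "0 0 0.0667 0 93" --pt "0 0 0 0 93" --pt "0 0 0 0 93"

```text
clock: 2.4
tool_pos: [432.3, -257.2, 48.6]
eef_rot: [-180.0, 0.1, 25.7]
contact_force: [0.3, -0.4, 0.9]
opening: 92.9
grip_force: 0.0
```

>>> creep_tool --pt "0 0 0 0 36" --pt "0 0 0 0 36" --pt "0 0 0 0 36" --pt "0 0 0 0 36" --pt "0 0 0 0 36" --pt "0 0 0 0 36" --pt "0 0 0 0 36"

```text
clock: 3.1
tool_pos: [432.7, -255.9, 48.6]
eef_rot: [-180.0, 0.0, 25.8]
contact_force: [0.5, -0.1, 0.8]
opening: 43.4
grip_force: 30.0
```

To row units: -40 mm / 300 = -0.1333, -38 mm / 300 = -0.1267, 8 degrees / 120 = 0.0667.

>>> creep_tool --pt "0 0 -0.1 0 36" --pt "0 0 -0.1333 0.05 36" --pt "0 0 -0.1333 0.0667 36" --pt "0 0 -0.1333 0.0667 36" --pt "0 0 -0.0667 0.0667 36" --pt "0 0 0 0.05 36" --pt "0.02 -0.1267 0 0 36" --pt "0.02 -0.1267 0 0 36" --pt "0.02 -0.1267 0 0 36" --pt "0.02 -0.1267 0 0 36" --pt "0.02 -0.1267 0 0 36" --pt "0.02 -0.1267 0 0 36" --pt "0.02 -0.1267 0 0 36" --pt "0.02 -0.1267 0 0 36" --pt "0.02 -0.1267 0 0 36" --pt "0.02 -0.1267 0 0 36"

```text
clock: 4.7
tool_pos: [558.7, 108.9, 218.2]
eef_rot: [180.0, 0.1, -10.2]
contact_force: [0.3, -0.6, -1.8]
opening: 43.2
grip_force: 30.0
```

Run:
```python
from h import *
d=view('wrist','w2.png'); print({k:np.round(observe()[k],1) for k in('tool_pos','eef_rot','joint_pos','opening')})
```

```text
{'tool_pos': array([560.8, 116.6, 218.1]), 'eef_rot': array([-179.8,   -0. ,   -9.8]), 'joint_pos': array([ -21.5,   23.9,    5.8,  112.3,   -3.7,   43.8, -113.3]), 'opening': np.float64(43.3)}
```

View pics/w2.png

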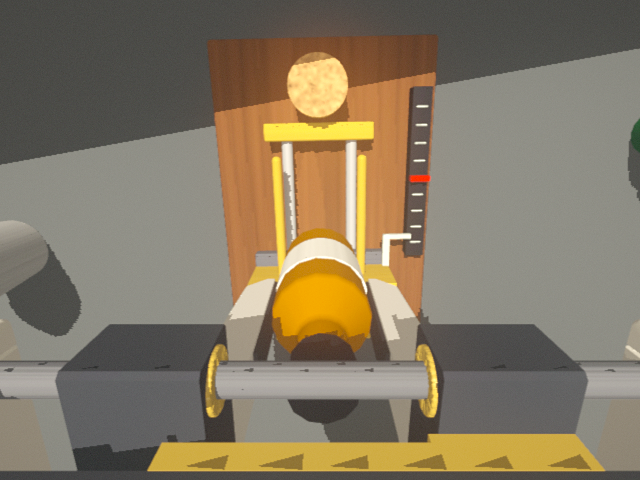

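The wrist view shows the cork centre at about (317,85), the red mark at (420,178), the pointer tip at (411,236) and the index strip at x 408-430. I'll let the arm settle and measure.

>>> creep_tool --pt "0 0 0 0 36" --pt "0 0 0 0 36" --pt "0 0 0 0 36" --lines "1,3"

```text
clock: 5.05
tool_pos: [558.4, 106.0, 218.4]
eef_rot: [179.9, 0.0, -10.3]
```

Create m.py:
```python
from h import *
d=view('wrist'); s=observe(); print(np.round(s['tool_pos'],1),np.round(s['eef_rot'],2))
h=cv2.cvtColor(d['img'],cv2.COLOR_RGB2HSV).astype(int)
k=np.zeros((480,640),np.uint8); k[45:121,270:365]=((h[...,2]>150)&(h[...,0]>8)&(h[...,0]<25))[45:121,270:365]
cs,_=cv2.findContours(cv2.morphologyEx(k,cv2.MORPH_CLOSE,np.ones((7,7))),0,1); c=max(cs,key=cv2.contourArea)
e=cv2.fitEllipse(cv2.convexHull(c)); print('cork',e)
a=view('scene'); b=view('side')
P=plane(d,*e[0],60); print('plinth z60',P.round(1))
cb,sb=blob(b,cork,(250,250,285,275)); print('tri',tri([ray(d,*e[0]),ray(b,*cb)]), 'wrist/scene',tri([ray(d,*e[0]),ray(a,363.2,285)]))
r,sr=blob(d,red,(400,165,440,190)); mk=plane(d,sr[0],r[1],44); print('mark',r,sr,mk.round(1), 'tri mark c',tri([ray(d,*r),ray(b,*blob(b,red,(312,240,330,258))[0])]))
w=(h[...,1]<60)&(h[...,2]>170); k=np.zeros((480,640),np.uint8); k[228:246,384:413]=w[228:246,384:413]
ys,xs=np.nonzero(k); t=xs>395; tip=(xs[t].max(),ys[t].mean()); print('tip',tip,plane(d,*tip,50).round(1))
# strip left edge for yaw
pts=[]
for v in list(range(95,170,6))+list(range(190,228,6)):
    row=h[v,395:425,2].astype(float); i=np.argmin(np.gradient(row)); pts.append(plane(d,395+i,v,44)[:2])
vx,vy,_,_=cv2.fitLine(np.array(pts,np.float32),cv2.DIST_HUBER,0,.01,.01).ravel(); yaw=np.degrees(np.arctan2(vy,vx)); yaw=(yaw+90)%180-90
print('yaw',yaw)
u=np.array([np.cos(np.radians(yaw)),np.sin(np.radians(yaw))]); print('leg travel needed',(mk[:2]-plane(d,*tip,50)[:2])@u)
print('plinth-mark along x',(P[:2]-mk[:2])@u,'across',(P[:2]-mk[:2])@[-u[1],u[0]])
```

```bash
python3 m.py
```

```text
[558.5 106.  218.5] [ 1.7996e+02  2.0000e-02 -1.0270e+01]
cork ((317.6170959472656, 106.40267944335938), (97.08964538574219, 107.3310546875), 172.2454833984375)
plinth z60 [654.9  91.2  60. ]
tri (array([661.61911786,  93.66796328,  60.54383313]), [7.1, 7.1]) wrist/scene (array([656.57290771,  93.44978275,  40.39577237]), [2.3, 2.3])
mark [415.44848485 178.37575758] [405 175  22   8 165] [579.   22.4  44. ] tri mark c (array([576.63617076,  11.55077905,  37.16115354]), [0.7, 0.7])
tip (np.int64(412), np.float64(236.525)) [523.4  23.3  50. ]
yaw -8.975029
leg travel needed 55.046251335707964
plinth-mark along x 64.26739335581354 across 79.82204914076074
```

Run:
```python
from h import *
d=view('wrist'); a=view('scene'); b=view('side')
g=cv2.cvtColor(d['img'],cv2.COLOR_RGB2GRAY)
c=cv2.HoughCircles(g[30:122,260:380],cv2.HOUGH_GRADIENT,1,50,param1=120,param2=10,minRadius=26,maxRadius=35); print(c)
x,y,r=c[0,0]; c=(x+260,y+30)
print('z60',plane(d,*c,60).round(1))
h=cv2.cvtColor(d['img'],cv2.COLOR_RGB2HSV)
for v in (50,70,90,110,122): print(v,[tuple(h[v,u]) for u in (280,300,317,335,355)])
print('tri side',tri([ray(d,*c),ray(b,266.8,263)]),'scene',tri([ray(d,*c),ray(a,363.3,285.7)]),tri([ray(d,*c),ray(a,363.3,285.7),ray(b,266.8,263)]))
```

```text
[[[53.5 54.5 30.8]]]
z60 [672.8  91.8  60. ]
50 [(np.uint8(11), np.uint8(159), np.uint8(128)), (np.uint8(12), np.uint8(159), np.uint8(125)), (np.uint8(12), np.uint8(159), np.uint8(128)), (np.uint8(12), np.uint8(169), np.uint8(122)), (np.uint8(12), np.uint8(157), np.uint8(125))]
70 [(np.uint8(13), np.uint8(175), np.uint8(131)), (np.uint8(22), np.uint8(118), np.uint8(255)), (np.uint8(20), np.uint8(123), np.uint8(255)), (np.uint8(18), np.uint8(136), np.uint8(252)), (np.uint8(12), np.uint8(166), np.uint8(132))]
90 [(np.uint8(13), np.uint8(171), np.uint8(140)), (np.uint8(22), np.uint8(113), np.uint8(255)), (np.uint8(21), np.uint8(116), np.uint8(255)), (np.uint8(22), np.uint8(113), np.uint8(255)), (np.uint8(14), np.uint8(161), np.uint8(199))]
110 [(np.uint8(14), np.uint8(160), np.uint8(206)), (np.uint8(21), np.uint8(124), np.uint8(255)), (np.uint8(20), np.uint8(126), np.uint8(255)), (np.uint8(14), np.uint8(172), np.uint8(145)), (np.uint8(14), np.uint8(162), np.uint8(200))]
122 [(np.uint8(14), np.uint8(161), np.uint8(204)), (np.uint8(14), np.uint8(164), np.uint8(146)), (np.uint8(15), np.uint8(169), np.uint8(149)), (np.uint8(18), np.uint8(178), np.uint8(181)), (np.uint8(22), np.uint8(181), np.uint8(242))]
tri side (array([671.9495205 ,  91.38573513,  55.06694467]), [1.5, 1.5]) scene (array([672.63963461,  91.91757087,  61.81464184]), [0.1, 0.1]) (array([671.04876164,  92.38438756,  57.63813723]), [2.1, 1.0, 1.5])
```

Run:
```python
from h import *
d=view('wrist'); b=view('side')
c,s=blob(d,lambda h:(h[...,2]>215)&(h[...,1]<155)&(h[...,0]>15)&(h[...,0]<27),(270,30,370,121)); print(c,s)
c=(s[0]+s[2]/2-.5,s[1]+s[3]/2-.5); P=plane(d,*c,60); print(c,P.round(1))
t=observe(); R_=toolT(t)[:3,:3]; yaw=np.radians(-9.); print('to plinth in tool axes',R_.T@(P-t['tool_pos']), np.round(t['tool_pos'],1),t['eef_rot'])
```

```text
[315.11651865  87.65648313] [ 285   59   61   59 2815]
(np.float64(315.0), np.float64(88.0)) [670.2  91.8  60. ]
to plinth in tool axes [112.17263513  -4.5598899  158.69650293] [558.9 107.2 218.7] [-1.79996271e+02 -5.50919474e-03 -1.01933023e+01]
```

The cork lies 112 mm in tool x and -4.5 mm in tool y from the TCP. I'm moving over it and lowering.

To row units: 30 mm / 300 = 0.1, -1.5 mm / 300 = -0.005.

>>> creep_tool --pt "0.0933 -0.005 0 0 36" --pt "0.0933 -0.0033 0 0 36" --pt "0.0933 -0.0033 0 0 36" --pt "0.0933 -0.0033 0 0 36" --pt "0 0 0 0 36" --pt "0 0 0.1 0 36" --pt "0 0 0.1 0 36" --pt "0 0 0.0667 0 36" --pt "0 0 0.0333 0 36" --pt "0 0 0.0333 0 36" --pt "0 0 0 0 36" --pt "0 0 0 0 36" --pt "0 0 0 0 36"

```text
clock: 6.75
tool_pos: [670.5, 92.1, 119.7]
eef_rot: [-180.0, -0.1, -10.2]
contact_force: [0.2, -0.4, -1.1]
opening: 43.6
grip_force: 30.0
```

To row units: 5 mm / 300 = 0.0167, 4 mm / 300 = 0.0133.

>>> creep_tool --pt "0 0 0.0167 0 36" --pt "0 0 0.0133 0 36" --pt "0 0 0 0 36" --pt "0 0 0 0 36"

```text
clock: 7.15
tool_pos: [669.9, 92.0, 109.4]
eef_rot: [180.0, 0.0, -10.2]
contact_force: [-0.7, -0.1, -1.8]
opening: 43.2
grip_force: 30.0
```

Run:
```python
from h import *
a=view('scene'); b=view('side')
c=[cv2.resize(d['img'][y:y+150,x:x+130,::-1],None,fx=3,fy=3,interpolation=cv2.INTER_CUBIC) for d,x,y in((a,300,170),(b,200,170))]
cv2.imwrite('pics/pl.png',np.hstack(c))
```

```text
(no output)
```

View pics/pl.png

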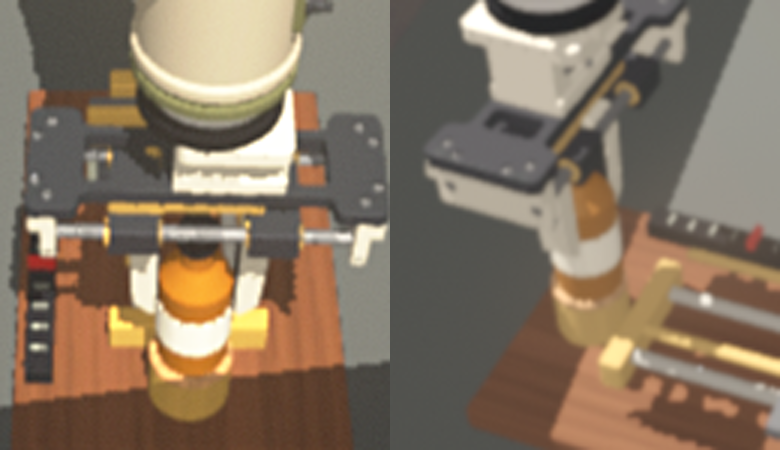

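The scene crop shows the bottle base over the cork at x 160-232, with the plinth at 150-228, so it is centred to within about 3 mm. The side crop agrees. I'm making contact, releasing, and checking after backing off.

To row units: 1.5 mm / 300 = 0.005, 0.8 mm / 300 = 0.0027.

>>> creep_tool --pt "0 0.005 0.0027 0 36" --pt "0 0 0 0 36" --pt "0 0 0 0 36"

```text
clock: 7.55
tool_pos: [669.7, 90.5, 108.8]
eef_rot: [180.0, 0.0, -10.2]
contact_force: [0.1, 0.0, -2.5]
opening: 43.1
grip_force: 30.0
```

To row units: 0.7 mm / 300 = 0.0023.

>>> creep_tool --pt "0 0 0.0023 0 36" --pt "0 0 0 0 36" --pt "0 0 0 0 36"

```text
clock: 7.85
tool_pos: [669.9, 90.6, 108.7]
eef_rot: [-180.0, -0.0, -10.2]
contact_force: [-1.5, -0.6, 5.2]
opening: 43.3
grip_force: 30.0
```

To row units: -40 mm / 300 = -0.1333, -30 mm / 300 = -0.1.

>>> creep_tool --pt "0 0 0 0 60" --pt "0 0 0 0 80" --pt "0 0 0 0 93" --pt "0 0 0 0 93" --pt "0 0 0 0 93" --pt "0 0 -0.0667 0 93" --pt "0 0 -0.1 0 93" --pt "0 0 -0.1 0 93" --pt "0 0 -0.1 0 93" --pt "-0.1333 0 0 0 93" --pt "-0.1333 0 0 0 93" --pt "-0.1333 0 0 0 93" --pt "-0.1 0 0 0 93" --pt "0 0 0 0 93" --pt "0 0 0 0 93" --pt "0 0 0 0 93" --pt "0 0 0 0 93"

```text
clock: 9.55
tool_pos: [523.1, 116.8, 218.0]
eef_rot: [180.0, -0.0, -10.2]
contact_force: [-0.4, -1.1, 0.0]
opening: 93.1
grip_force: 0.0
```

Run:
```python
from h import *
d=view('wrist','w3.png'); t=observe(); print(np.round(t['tool_pos'],1),np.round(t['eef_rot'],2))
```

```text
[522.9 116.8 217.9] [ 1.7999e+02 -1.0000e-02 -1.0210e+01]
```

View pics/w3.png

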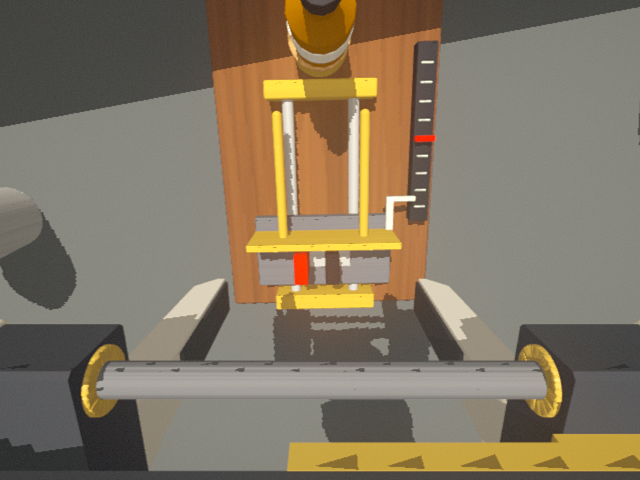

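The wrist view shows the bottle standing at about (320,45), in line with the midpoint of the prong tips at (277,112) and (364,110). It also shows the wall top spanning (248-400, 238), the lever at (301,268), the tab at (332,267), the mark at (424,139) and the pointer tip at (414,198).

Create m2.py:
```python
from h import *
d=view('wrist'); t=observe(); Ti=np.linalg.inv(toolT(t))
def tl(u,v,z): return (Ti@np.r_[plane(d,u,v,z),1])[:3]
g=lambda a,b:(a+b)/2
L0,L1=tl(283,233,75),tl(277,112,75); R0,R1=tl(364,233,75),tl(364,110,75)
for p,q in((L0,L1),(R0,R1),(g(L0,R0),g(L1,R1))): print('dir in tool',np.degrees(np.arctan2((q-p)[1],(q-p)[0])).round(2),p.round(1),q.round(1))
c,s=blob(d,red,(285,245,320,292)); print('lever',c,s); lv=tl(*c,99); print('lever tool',lv.round(1), 'y',tl(s[0],c[1],99)[1],tl(s[0]+s[2],c[1],99)[1],'x',tl(c[0],s[1],99)[0],tl(c[0],s[1]+s[3],99)[0])
h=cv2.cvtColor(d['img'],cv2.COLOR_RGB2HSV).astype(int)
print('row268',[tuple(int(q) for q in d['img'][268,u]) for u in range(306,350,3)])
W=[tl(248,248,96),tl(400,248,96)]; print('wall near edge',W[0].round(1),W[1].round(1))
c,s=blob(d,red,(405,125,440,150)); print('mark',tl(s[0],c[1],44).round(1),s)
m=(h[...,1]<60)&(h[...,2]>150); m[:, :395]=0; m[:,416:]=0; m[:190]=0; m[206:]=0; ys,xs=np.nonzero(m); print('ptr px',xs.max(),ys.mean(),tl(xs.max(),ys.mean(),50).round(1))
b=view('side'); a=view('scene')
print('lever tri',[tri([ray(d,*blob(d,red,(285,245,320,292))[0]),ray(a,*blob(a,red,(360,185,385,210))[0])])])
```

```bash
python3 m2.py
```

```text
dir in tool -0.96 [ -8.4 -33.6 142.8] [ 92.9 -35.3 142.8]
dir in tool -1.88 [ -8.5  38.1 142.8] [ 94.3  34.7 142.8]
dir in tool -1.43 [ -8.5   2.2 142.8] [ 93.6  -0.3 142.8]
lever [298.99186992 268.56097561] [293 252  17  33 246]
lever tool [-32.7 -18.5 118.8] y -23.564050900690034 -9.271397335904368 x -17.99972024159007 -47.71188484670904
row268 [(248, 63, 1), (140, 81, 58), (124, 99, 86), (143, 126, 117), (169, 156, 151), (169, 157, 149), (158, 144, 137), (113, 83, 65), (114, 85, 65), (116, 87, 72), (115, 86, 73), (114, 84, 66), (169, 156, 148), (170, 157, 149), (169, 156, 147)]
wall near edge [-15.5 -61.  121.8] [-15.6  66.  121.9]
mark [ 72.   83.2 173.9] [413 134  23   8 159]
ptr px 415 197.82608695652175 [ 18.3  87.4 167.9]
lever tri [(array([492.80070339, 140.69411522,  96.49646393]), [0.5, 0.5])]
```

The lever and tab outer faces are at tool y -23.6 and about +16.5, grip is at tool x -32, and leg travel needed is about 54 mm. I'm going over grip, narrowing the fingers and descending.

To row units: -18 mm / 300 = -0.06, -17 mm / 300 = -0.0567, -1 degrees / 120 = -0.0083.

>>> creep_tool --pt "-0.06 0 0 0 62" --pt "-0.0567 0.0017 0 -0.0083 62" --pt "0 0 0 0 62" --pt "0 0 0 0 62" --pt "0 0 0 0 62"

```text
clock: 10.25
tool_pos: [488.5, 122.7, 218.2]
eef_rot: [-180.0, -0.0, -9.2]
contact_force: [-1.2, 0.8, -0.3]
opening: 62.9
grip_force: 0.0
```

>>> creep_tool --pt "0 0 0.1167 0 62" --pt "0 0 0.1167 0 62" --pt "0 0 0.1167 0 62" --pt "0 0 0.0833 0 62" --pt "0 0 0.05 0 62" --pt "0 0 0.0233 0 62" --pt "0 0 0.01 0 62" --pt "0 0 0 0 62" --pt "0 0 0 0 62"

```text
clock: 11.15
tool_pos: [488.0, 122.9, 63.8]
eef_rot: [-180.0, -0.1, -9.2]
contact_force: [0.2, -0.5, 0.1]
opening: 62.0
grip_force: 0.0
```

Run:
```python
from h import *
d=view('wrist','w4.png')
```

```text
(no output)
```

View pics/w4.png

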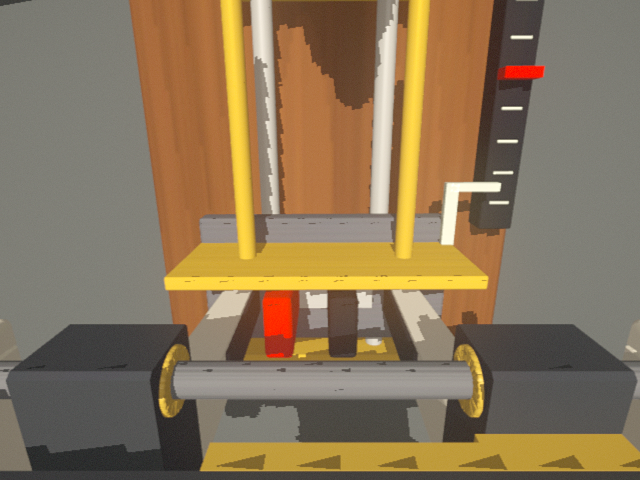

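The wrist view shows the fingers straddling the lever (278,325) and tab (342,325), with the pointer tip at (499,187) and the red mark at (522,72). I'm pushing most of the way and then measuring.

Create m3.py:
```python
from h import *
d=view('wrist'); t=observe(); Ti=np.linalg.inv(toolT(t))
def tl(u,v,z): return (Ti@np.r_[plane(d,u,v,z),1])[:3]
c,s=blob(d,red,(470,20,600,330)); M=tl(s[0],c[1],44)
h=cv2.cvtColor(d['img'],cv2.COLOR_RGB2HSV).astype(int)
cp,sp=blob(d,lambda h:(h[...,1]<70)&(h[...,2]>140),(440,160,503,250))
m=((h[...,1]<70)&(h[...,2]>140))[sp[1]:sp[1]+sp[3],sp[0]:sp[0]+sp[2]]; ys,xs=np.nonzero(m); q=xs>xs.max()-25; v=sp[1]+ys[q].mean(); u=sp[0]+xs.max()
P=tl(u,v,50); w=np.radians(-.4); print('ptr px',u,round(v,1),sp,'mark px',s,c.round(1)); print('ptr-mark in x mm',round(P[0]-M[0],2),P.round(1),M.round(1))
cl,sl=blob(d,red,(240,285,330,360)); print('lever',tl(*cl,99).round(1),sl)
print(np.round(t['tool_pos'],1),t['contact_force'].round(1))
```

```bash
python3 m3.py
```

```text
ptr px 500 188.9 [ 440  182   61   63 1328] mark px [497  65  48  15 648] [520.2  72.1]
ptr-mark in x mm -54.31 [50.8 89.2 13.9] [105.1  83.   20. ]
lever [  3.  -17.1 -35.1] [ 262  291   38   66 1839]
[488.  122.9  63.9] [-0.  -0.8  0.1]
```

>>> creep_tool --pt "0.0167 0 0 0 62" --pt "0.0167 0 0 0 62" --pt "0.0167 0 0 0 62" --pt "0.0167 0 0 0 62" --pt "0.0167 0 0 0 62" --pt "0.0167 0 0 0 62" --pt "0.0167 0 0 0 62" --pt "0.0167 0 0 0 62" --pt "0.0167 0 0 0 62" --pt "0.0167 0 0 0 62" --pt "0 0 0 0 62" --pt "0 0 0 0 62"

```text
clock: 12.45
tool_pos: [537.0, 114.9, 63.0]
eef_rot: [-180.0, -0.0, -9.2]
contact_force: [-3.1, 1.5, 2.3]
opening: 62.2
grip_force: 2.0
```

```bash
python3 m3.py
```

```text
ptr px 502 209.7 [ 440  199   63   51 1158] mark px [484 171  45  13 531] [505.7 176.8]
ptr-mark in x mm -15.69 [40.6 91.2 13. ] [56.3 82.7 19. ]
lever [ -1.  -16.9 -36. ] [ 262  311   37   49 1565]
[536.8 114.9  63. ] [-4.6  2.6  1.4]
```

To row units: 5 mm / 300 = 0.0167, 4 mm / 300 = 0.0133.

>>> creep_tool --pt "0.0167 0 0 0 62" --pt "0.0167 0 0 0 62" --pt "0.0133 0 0 0 62" --pt "0 0 0 0 62" --pt "0 0 0 0 62" --pt "0 0 0 0 62"

```text
clock: 13.1
tool_pos: [550.3, 112.7, 63.0]
eef_rot: [180.0, 0.0, -9.2]
contact_force: [-4.5, 3.8, -0.2]
opening: 61.8
grip_force: 2.2
```

```bash
python3 m3.py
```

Run:
```python
from h import *
d=view('wrist'); cv2.imwrite('pics/w5.png',cv2.resize(d['img'][140:380,200:560,::-1],None,fx=2.2,fy=2.2,interpolation=cv2.INTER_CUBIC))
```

```text
ptr px 497 208.4 [ 440  199   58   51 1135] mark px [482 196  42  14 376] [507.5 201.9]
ptr-mark in x mm -2.14 [41.1 88.6 13. ] [43.3 83.3 19. ]
lever [ -1.4 -17.1 -36. ] [ 262  311   37   49 1521]
[550.3 112.7  63. ] [-4.3  3.2  0.3]
```

View pics/w5.png

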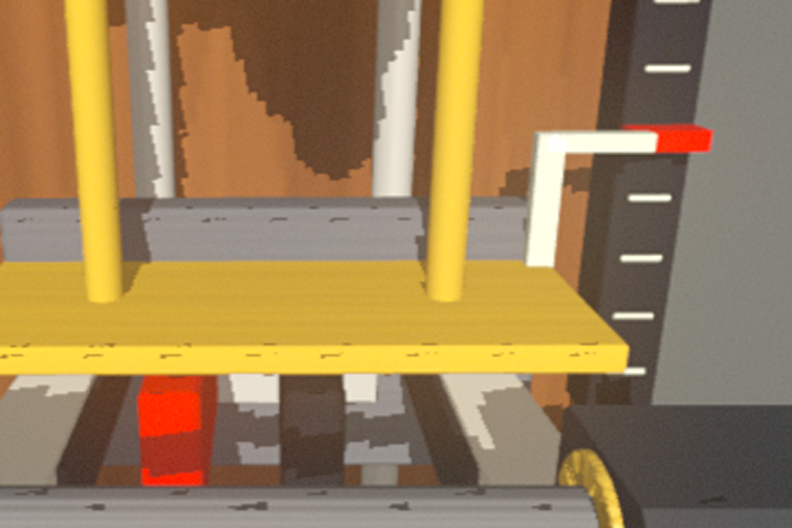

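The crop shows the pointer tip overlapping the red mark, with bar centre at row 142 against mark centre at row 139 (2.2x scale). That puts it within about 1 mm, with the lever still open. I'm closing.

>>> creep_tool --pt "0 0 0 0 50" --pt "0 0 0 0 42" --pt "0 0 0 0 36" --pt "0 0 0 0 30" --pt "0 0 0 0 20" --pt "0 0 0 0 20" --pt "0 0 0 0 20" --pt "0 0 0 0 20" --pt "0 0 0 0 20" --pt "0 0 0 0 20"

```text
clock: 14.2
tool_pos: [550.4, 113.0, 63.0]
eef_rot: [-180.0, 0.0, -9.2]
contact_force: [-4.1, 3.6, -0.3]
opening: 25.5
grip_force: 30.7
```

```bash
python3 m3.py
```

```text
ptr px 498 208.7 [ 440  200   59   50 1136] mark px [483 196  42  14 378] [508.  201.9]
ptr-mark in x mm -2.33 [40.9 89.1 13. ] [43.2 83.8 19. ]
lever [ -1.7  -6.6 -36. ] [ 290  311   30   49 1320]
[550.4 113.   63. ] [-4.1  3.1 -0. ]
```

Careful with the scale: shifts go in shares of 0.3 m and turns go in shares of 120 degrees. That gives: 0.3 mm / 300 = 0.001.

>>> creep_tool --pt "0.001 0 0 0 20" --pt "0 0 0 0 20" --pt "0 0 0 0 20"

```text
clock: 14.55
tool_pos: [550.7, 113.0, 63.0]
eef_rot: [-180.0, 0.0, -9.1]
contact_force: [-5.2, 3.8, 0.1]
opening: 25.3
grip_force: 30.8
```

Run:
```python
from h import *
a=view('side')['img'][150:350,200:450]; b=view('wrist')['img'][0:400,180:580]
cv2.imwrite('pics/fin.png',np.hstack([cv2.resize(a,(400,320)),cv2.resize(b,(320,320))])[:,:,::-1])
```

```text
(no output)
```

View pics/fin.png

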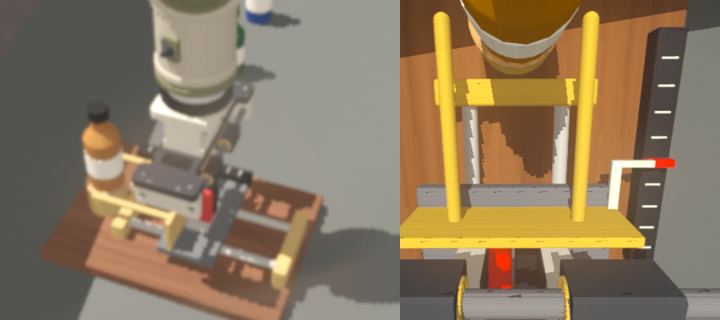

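The bottle stands upright on the plinth between the prongs, the pointer (row 163) is level with the mark (row 162), and the lever is pinched shut. I'm handing in.

```bash
python3 -c "from rig import hand_in; print(hand_in())"
```

```text
the job is handed in; nothing more can be done
None
```

I handed the job in at about 14.6 s on the robot's clock; no verdict came back, but at hand-in the amber bottle stood upright on the plinth, the pointer was within about 2 mm of the mark, the cam lever was pinched shut against the thumb tab, and the arm had not gone near the other bottles or the shaker.

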